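# Set the clock after a battery change

## Robot

A 7-joint arm with a two-finger parallel gripper is mounted at the origin on the work surface. World frame = base frame: x ahead of the robot, y to its left, z up, the work surface at z = 0. Lengths are in m, angles in rad, forces in N, time in s.
With the tool pointing down it reaches from about 0.4 to 0.85 m from the base axis. Payload 4.5 kg.
Tool frame: the origin (TCP) lies at the very end of the fingers, on their centre line; the grasp point (between the pads) lies 19 mm behind it (ctrl.tcp_to_grasp is the distance from the TCP to the grasp point, in m); z points along the fingers, y is the line along which they close (so a half turn about z gives the same grasp; the last joint's range is limited). The gripper opens to 88 mm and grips with 3 to 60 N. Pads are 18 mm wide; open, the fingers measure 123 mm over their backs; the gripper's body (75 mm by 187 mm) begins 45 mm behind the grasp point.
Start: joints at [-1.138, 0.689, -0.195, 1.565, 0.157, 0.902, -0.215], TCP at [0.243, 0.576, 0.239] pointing down, gripper open.
Joint ranges: [-3.01, 3.01], [-0.46, 2.08], [-1.47, 1.51], [0.13, 2.56], [-1, 4.14], [0.04, 2.09], [-2.66, 2.66]. Speed limits (rad/s): [2.57, 2.57, 3.14, 3.14, 3.14, 3.14, 3.14].

## Interface

Orientations are given as a unit quaternion [w, x, y, z].
In Python, from cell import monitor, imaging, ctrl gives the robot as it stands. The module is installed in compiled form; this text tells all that it offers.
- The arm moves only by the shell command python3 -m creep 'ROWS' [FORCE]. ROWS is text: rows parted by semicolons, each of 7 numbers parted by spaces: the shift along the tool's x, y, z in mm, then the turn, a rotation vector about the tool's x, y, z in degrees, then the opening, from 0 (shut) to 1 (fully open). A call has 1 to 8 rows; each row shifts and turns the commanded pose from where the row before left it, along the tool's axes as they then stand; what a row does not reach is not made up. A row lasts 1/12 s, in which the tool goes at most 41.7 mm and 7.16 degrees, less where a joint would pass 70% of its speed; a pose out of reach is approached as far as the arm can. A call with a gripper value outside its range is refused whole. The fingers move at their own pace and stop on an object; FORCE is the grip in N (left out, the last holds). Time passes only in rows, so rows that do not move let the fingers close. It gives the time, the measured TCP pose, the force, the opening and the grip force at its end, in the units of the state.
- monitor.sense(): the state, without advancing time (a new reading comes with each control period).
- imaging.get_image(name): name is "scene" or "top" or "wrist"; returns a dict with "color" (480x640x3 uint8, blue, green, red), "fx", "fy", "cx", "cy" (pixels), "cam_to_world" (4x4, takes a point from camera to world coordinates); the wrist camera has in their place "tool_from_camera" (4x4, takes a point from camera to tool coordinates, whose origin is the TCP and whose axes are the flange's). Camera axes: x right, y down, z forward; pixel columns grow to the right and rows downward; lengths in m; the calibration is good to about 2 mm. A picture is of the moment at which its call begins: read the wrist's pose just before it. There is no depth.
- ctrl.finish_job(): hands the job in; it is judged then, once.
The state is a dict: "clock": time; "q": joint angles; "joint_vel": joint speeds; "tau": joint torques, N m; "ee_pos": TCP position; "tcp_rot": TCP orientation; "contact_force": force on the tool from outside, world axes, zero at the start; "torque": the same for the moment, N m; "width": opening from 0.0 (shut) to 1.0 (fully open); "grip_force": force on a finger pad.
Only numpy, scipy, OpenCV 4.12 (cv2) and the standard library are available. Lean on these libraries where they do the work, as an engineer would, in place of code of your own. Each camera call takes 0.05 s, during which the arm holds its last target. There are 200 camera calls.

## Task

The wall clock lies face up on the table with a fresh battery in it, and shows a time between ten past one and about half past. Set it to ten to two by pushing the minute hand round with one fingertip; the hour hand is geared to it and must not be touched. Push gently, do not pinch or lift anything, leave the clock and the things around it where they are, and finish with the gripper clear of everything.

Things in the scene. Friction and masses are not known exactly. Their poses are not given: they have to be found in the camera images.
- clock: Open-faced wall clock (no glass), 320 mm across, 1.6 kg, loose, on its back. Origin: centre of its underside, on the hands' axis; x points to 12 o'clock, z up; 3 o'clock is at -y. White dial 20 mm above the table, radius 148 mm; wooden rim 12 mm wide, 30 mm high. Black bars at the hours, double at 12, no numerals; a 32 mm steel hanging ring sticks out at 12.
- minute_hand (a joint): Angle of the minute hand (rad), growing clockwise seen from above: 0 is 1:00 (hand at 12), 0.1047 per minute, pi is 1:30, 5.236 is 1:50 (hand at the 10 mark). Starts at 1.15 to 3.35. Turns without stops either way against light friction (0.05 N m, 0.5 N at 105 mm), stays where left, drives the hour hand at 1/12.
- minute_tip (a point): Tip of the minute hand, top face, 125 mm from the axis. The hand is a flat black bar 10 mm wide (5 mm over the last 24 mm), 3 mm thick, underside 32 mm and top 35 mm above the table, so 12 mm of free air under it; a 30 mm tail on the other side. From 80 mm outwards there is only the dial below it.
- hour_hand: Hour hand: flat black bar 14 mm wide, 3 mm thick, 25 to 28 mm above the table, reaching 78 mm from the axis (20 mm tail). Origin on the hands' axis, x axis along the hand to its tip. Moves by itself at 1/12 of the minute hand.
- hour_tip (a point): Tip of the hour hand, 78 mm from the axis, on its top face.
- twelve (a point): Point on the dial at the double bar of 12 o'clock, 130 mm from the axis, 20 mm above the table.
- long_remote: Black remote control, 170 x 46 x 20 mm, loose, beside the clock. Origin at the centre of its underside, x along its length. To be left alone.
- short_remote: Black remote control, 120 x 38 x 16 mm, loose, beside the clock. Origin at the centre of its underside. To be left alone.
- mug: White mug, 82 mm wide, 92 mm high, handle at its +y, loose, beside the clock. Origin at the centre of its underside. To be left alone.
- battery_box: Small cardboard battery pack, 56 x 52 x about 20 mm, loose, beside the clock. Origin at the centre of its underside. To be left alone.

How it is judged:
By the outcome, as a careful person would: the job done as asked, in the order asked, and still so for the second after the job is handed in, with the robot touching nothing.
It also fails if it takes over 58 s, if anything falls off the work surface, if the arm or the gripper's body presses on something with over 40 N, if the wrist force passes 120 N, or if a joint passes its speed limit or range.

## Working session

There is one attempt and no reset: what is moved stays moved. The work goes in short steps, Python scripts to look and compute and a shell command to move; the robot and the scene stay as the last step left them, time stands still between calls to the robot, and variables do not carry over. Pictures are saved under pics/ and viewed, at most 10 in all, crops included, and the job is handed in when it is done.

```bash
mkdir -p pics
python3 - <<'E'
from cell import monitor, imaging
import cv2, numpy as np
s=monitor.sense(); print({k:np.round(s[k],3) for k in s})
for n in("top","scene"):
    d=imaging.get_image(n); cv2.imwrite(f"pics/{n}0.png",d["color"]); print(n,d["fx"],d["fy"],d["cx"],d["cy"],np.round(d["cam_to_world"],4).tolist())
E
```

```text
{'clock': np.float64(0.0), 'q': array([-1.138,  0.69 , -0.194,  1.566,  0.157,  0.903, -0.215]), 'joint_vel': array([-0.001, -0.001,  0.001,  0.001,  0.001, -0.002,  0.002]), 'tau': array([-0.0000e+00, -5.2755e+01, -1.2670e+00, -1.5344e+01, -5.3000e-02,
        6.0000e-03,  0.0000e+00]), 'ee_pos': array([0.242, 0.575, 0.238]), 'tcp_rot': array([-0.   ,  0.198,  0.98 , -0.001]), 'contact_force': array([ 0.428, -0.226, -0.804]), 'torque': array([-0.018, -0.026, -0.025]), 'grip_force': np.float64(0.0), 'width': np.float64(0.997)}
top 521.7156736105173 521.7156736105173 319.7397924379072 241.0191336820618 [[-0.0268, -0.9911, 0.1302, 0.4025], [-0.9995, 0.0284, 0.0106, -0.0154], [-0.0142, -0.1299, -0.9914, 1.3166], [0.0, 0.0, 0.0, 1.0]]
scene 464.1719432792336 464.1719432792336 307.3022202382947 232.08547564641148 [[0.3801, 0.7467, -0.5458, 1.1559], [0.9248, -0.3178, 0.2092, -0.2255], [-0.0172, -0.5843, -0.8114, 0.9069], [0.0, 0.0, 0.0, 1.0]]
```

View pics/top0.png

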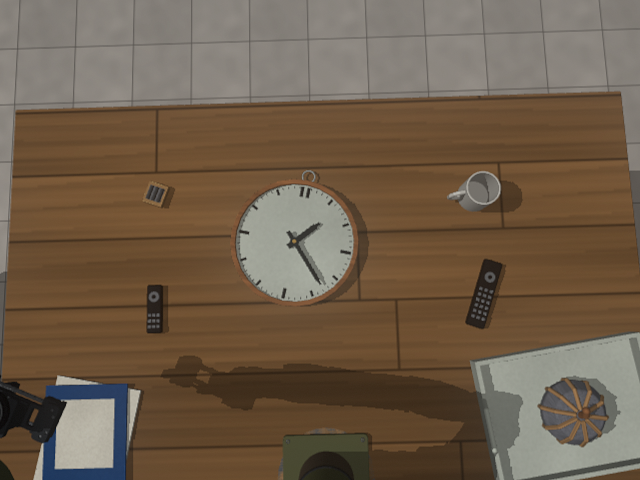

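View pics/scene0.png

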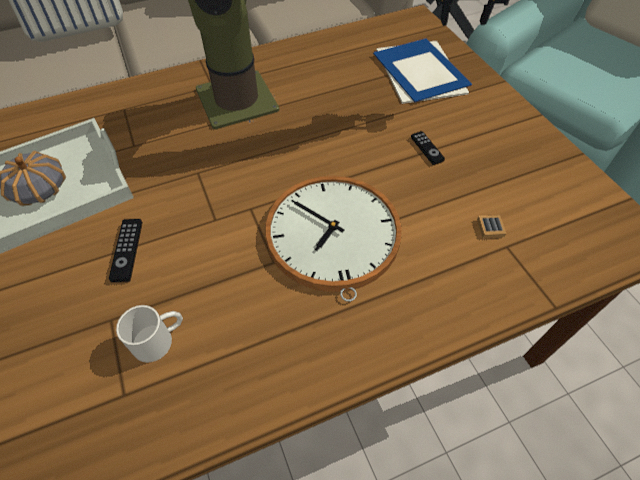

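The top view shows the clock hub at about (294,241), the 12 double bar at (305,191), the minute hand tip at (322,284) and the hour tip at (322,223), so it reads about 1:25. The scene view agrees, and the area around the clock is free. The hand must go about 150° clockwise.

```bash
cat > h.py <<'E'
from cell import monitor, imaging
import cv2, numpy as np
from scipy.spatial.transform import Rotation as R
def cast(uv,d,T,z):
    uv=np.atleast_2d(np.asarray(uv,float))
    r=np.c_[(uv[:,0]-d["cx"])/d["fx"],(uv[:,1]-d["cy"])/d["fy"],np.ones(len(uv))]@T[:3,:3].T
    return (T[:3,3]+r*((z-T[2,3])/r[:,2])[:,None])[:,:2]
def grab(n):
    s=monitor.sense(); d=imaging.get_image(n)
    if n=="wrist":
        w,x,y,z=s["tcp_rot"]; M=np.eye(4); M[:3,:3]=R.from_quat([x,y,z,w]).as_matrix(); M[:3,3]=s["ee_pos"]
        T=M@d["tool_from_camera"]
    else: T=d["cam_to_world"]
    return d,T,s
def clock(d,T):
    "centre from dial; dark pixels polar about centre"
    hsv=cv2.cvtColor(d["color"],cv2.COLOR_BGR2HSV)
    m=((hsv[...,1]<50)&(hsv[...,2]>90)).astype(np.uint8)
    m=cv2.morphologyEx(m,cv2.MORPH_CLOSE,np.ones((5,5)))
    cs,_=cv2.findContours(m,cv2.RETR_EXTERNAL,cv2.CHAIN_APPROX_NONE)
    C=[c[:,0] for c in cs if cv2.contourArea(c)>3000]
    best=None
    for c in C:
        p=cast(cv2.convexHull(c)[:,0],d,T,.022)
        (x,y),r=cv2.minEnclosingCircle((p*1000).astype(np.float32))
        if best is None or abs(r-148)<abs(best[2]-148): best=(x,y,r)
    return np.array(best)/1000
def dark(d,T,z,c,r0,r1):
    g=d["color"].max(2); v,u=np.nonzero(g<60)
    p=cast(np.c_[u,v],d,T,z)-c; r=np.hypot(*p.T); k=(r>r0)&(r<r1)
    return p[k],np.arctan2(p[k,1],p[k,0])
E
python3 - <<'E'
from h import *
for n in("top","scene"):
    d,T,s=grab(n); b=clock(d,T); c=b[:2]; print(n,b)
    for nm,z,r0,r1 in(("min",.035,.085,.112),("hour",.028,.04,.07),("marks",.02,.12,.147)):
        p,a=dark(d,T,z,c,r0,r1); h,_=np.histogram(np.degrees(a),72,(-180,180)); print(nm,[(int(i*5-180),int(x)) for i,x in enumerate(h) if x>2])
E
```

```text
top [0.57355994 0.06131545 0.14913708]
min [(-155, 21), (-150, 10)]
hour [(-155, 22), (-150, 11), (-65, 4), (-60, 20), (-55, 20), (-50, 6)]
marks [(-165, 5), (-135, 7), (-105, 16), (-75, 5), (-45, 6), (-20, 16), (-15, 3), (-10, 14), (15, 5), (45, 7), (75, 19), (105, 6), (135, 6), (165, 19)]
scene [0.57126508 0.06297606 0.14676913]
min [(-155, 11), (-150, 17), (165, 4)]
hour [(-160, 9), (-155, 19), (-65, 3), (-60, 19), (-55, 22), (-50, 10)]
marks [(-165, 6), (-155, 5), (-135, 5), (-105, 15), (-75, 7), (-45, 10), (-20, 20), (-15, 7), (-10, 13), (15, 9), (45, 8), (75, 17), (105, 4), (135, 6), (165, 14)]
```

```bash
python3 - <<'E'
from h import *
for n in("top","scene"):
    d,T,s=grab(n); c=clock(d,T)[:2]
    for it in range(2):
        p,a=dark(d,T,.02,c,.120,.147)
        a=a[np.abs(np.degrees(a)+153)>7]
        ph=np.degrees(np.angle(np.exp(12j*a).mean()))/12
        p,a=dark(d,T,.035,c,.085,.112); a=a[np.abs(np.degrees(a)+152)<8]
        print(n,"12 at mod30",ph, "min",np.degrees(a.mean()))
E
for i in 1 2; do python3 -m creep '-24 -22 0 0 0 0 0;-24 -22 0 0 0 0 0;-24 -22 0 0 0 0 0;-24 -22 0 0 0 0 0;-24 -22 0 0 0 0 0;-24 -22 0 0 0 0 0;-24 -22 0 0 0 0 0;-24 -22 0 0 0 0 0' 20; done
python3 -c "
from cell import monitor;s=monitor.sense();print(s['q'],s['ee_pos'],s['tcp_rot'])"
```

```text
top 12 at mod30 -12.898065491972389 min -150.77621139342884
top 12 at mod30 -12.898065491972389 min -150.77621139342884
scene 12 at mod30 -12.947538716693906 min -149.37982990598127
scene 12 at mod30 -12.947538716693906 min -149.37982990598127
clock: 0.97
ee_pos: [0.3517, 0.3378, 0.2389]
tcp_rot: [0.0, 0.198, 0.98, 0.0]
contact_force: [0.7, -0.5, -0.8]
width: 0.419
grip_force: 0.0
clock: 1.63
ee_pos: [0.4604, 0.101, 0.2389]
tcp_rot: [0.0, 0.198, 0.98, 0.0]
contact_force: [0.8, 0.0, 0.5]
width: 0.006
grip_force: 0.0
[-0.13910783  0.4990867  -0.26351791  2.01176076  0.2060037   0.65524161
  0.63617914] [0.46041671 0.10098438 0.23886152] [1.68013911e-04 1.98065193e-01 9.80188826e-01 1.25147145e-04]
```

```bash
python3 -m creep '-21.6 -24 0 0 0 0 0;-21.6 -24 0 0 0 0 0;-21.6 -24 0 0 0 0 0;-21.6 -24 0 0 0 0 0' >/dev/null; python3 -m creep '0 0 0 0 0 -6.6 0;0 0 0 0 0 -6.6 0;0 0 0 0 0 -6.6 0;0 0 0 0 0 -6.6 0;0 0 0 0 0 -6.6 0;0 0 0 0 0 -6.6 0;0 0 0 0 0 -6.6 0;0 0 0 0 0 -6.6 0'
python3 -m creep '0 0 0 0 0 0 0;0 0 0 0 0 0 0;0 0 0 0 0 0 0' >/dev/null
python3 - <<'E'
from h import *
d,T,s=grab("wrist"); cv2.imwrite("pics/w1.png",d["color"]); print(s["q"],s["ee_pos"],s["tcp_rot"])
Ti=np.linalg.inv(T)
for X in([.5725,.062,.035],[.5725-.102*.866,.062-.051,.035],[*s["ee_pos"][:2],.035]):
    q=Ti@np.r_[X,1]; print(d["fx"]*q[0]/q[2]+d["cx"],d["fy"]*q[1]/q[2]+d["cy"])
E
```

```text
clock: 2.63
ee_pos: [0.5023, -0.0197, 0.2388]
tcp_rot: [0.0, -0.261, 0.965, -0.0]
contact_force: [0.4, -0.4, 0.2]
width: 0.006
grip_force: 0.0
[ 0.29537086  0.57214007 -0.54967266  1.91741084  0.41965336  0.76719463
  1.59945745] [ 0.50222224 -0.01959963  0.23871057] [ 1.56500318e-05 -2.56930749e-01  9.66429816e-01  1.67455100e-05]
357.02043703471026 302.0082143874826
359.9412854712301 205.06017137406334
322.18022162307676 205.50317792783557
```

View pics/w1.png

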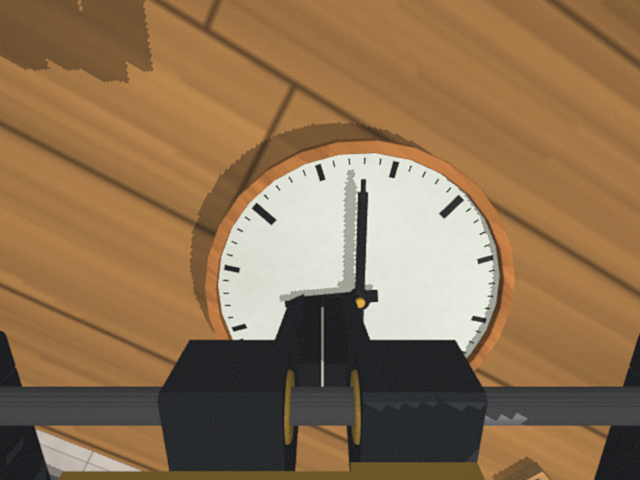

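The wrist view shows the hub at (361,302) and the minute hand vertical at column ~362. The predicted positions were 357 and 360, so they agree within 2–4 mm. The fingertip, at column ~322, is beside the hand on the trailing side, so I'm descending.

```bash
python3 -m creep '0 0 37 0 0 0 0;0 0 37 0 0 0 0;0 0 37 0 0 0 0;0 0 37 0 0 0 0;0 0 37 0 0 0 0;0 0 0 0 0 0 0;0 0 0 0 0 0 0'; python3 -m creep '0 0 6.6 0 0 0 0;0 0 6.6 0 0 0 0;0 0 6.6 0 0 0 0;0 0 6.6 0 0 0 0;0 0 0 0 0 0 0;0 0 0 0 0 0 0'
python3 - <<'E'
from h import *
d,T,s=grab("wrist"); cv2.imwrite("pics/w2.png",d["color"]); print(s["contact_force"],s["ee_pos"])
E
```

```text
clock: 3.52
ee_pos: [0.5011, -0.0193, 0.0528]
tcp_rot: [-0.002, -0.258, 0.966, -0.0]
contact_force: [-0.3, 0.2, 0.4]
width: 0.004
grip_force: 0.0
clock: 4.02
ee_pos: [0.5022, -0.0196, 0.0274]
tcp_rot: [-0.0, -0.258, 0.966, -0.0]
contact_force: [0.3, -0.1, -0.1]
width: 0.004
grip_force: 0.0
[ 0.28979188 -0.07565181 -0.08443732] [ 0.50221205 -0.01957593  0.02740369]
```

View pics/w2.png

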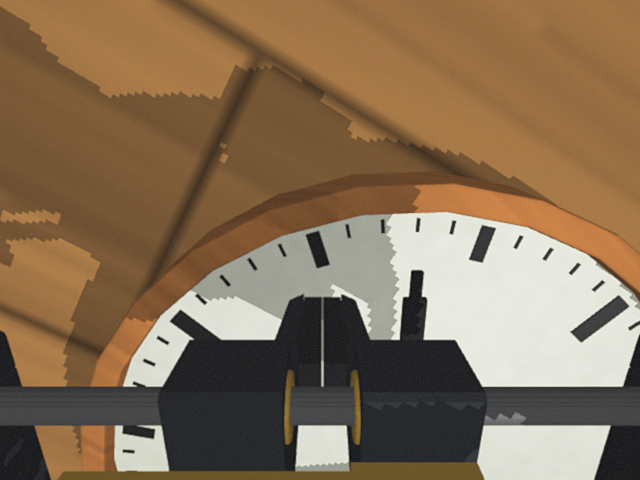

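```bash
python3 -m creep '0 5 0 0 0 0 0;0 5 0 0 0 0 0;0 5 0 0 0 0 0;0 5 0 0 0 0 0;0 0 0 0 0 0 0'; python3 -m creep '0.67 5.36 0 0 0 3 0;0.67 5.36 0 0 0 3 0;0.67 5.36 0 0 0 3 0;0.67 5.36 0 0 0 3 0;0.67 5.36 0 0 0 3 0;0.67 5.36 0 0 0 3 0;0.67 5.36 0 0 0 3 0;0.67 5.36 0 0 0 3 0'
cat >> h.py <<'E'
def rep(c=np.array([.5725,.062])):
    s=monitor.sense(); w,x,y,z=s["tcp_rot"]; M=R.from_quat([x,y,z,w]).as_matrix()
    p=M.T@np.r_[s["ee_pos"][:2]-c,0]; print("p",p*1000,"z",s["ee_pos"][2],"hand deg",np.degrees(np.arctan2(M[1,0],M[0,0])),"q7",s["q"][6],"F",s["contact_force"])
E
python3 - <<'E'
from h import *
rep(); d,T,s=grab("top"); cv2.imwrite("pics/t2.png",cv2.resize(d["color"][160:320,200:400],None,fx=4,fy=3.75))
d,T,s=grab("wrist"); cv2.imwrite("pics/w3.png",d["color"])
E
```

```text
clock: 4.48
ee_pos: [0.4915, -0.0006, 0.0274]
tcp_rot: [-0.0, -0.259, 0.966, 0.0]
contact_force: [0.1, -0.3, 1.1]
width: 0.002
grip_force: 0.0
clock: 5.15
ee_pos: [0.4725, 0.036, 0.0273]
tcp_rot: [-0.0, -0.051, 0.999, -0.0]
contact_force: [-0.4, -0.6, 0.2]
width: 0.005
grip_force: 0.4
p [102.15548437 -15.71558329   0.11031378] z 0.02731527480489886 hand deg -174.20489913336166 q7 0.9846441354403566 F [-0.39166906 -0.62613296  0.20780976]
```

View pics/w3.png

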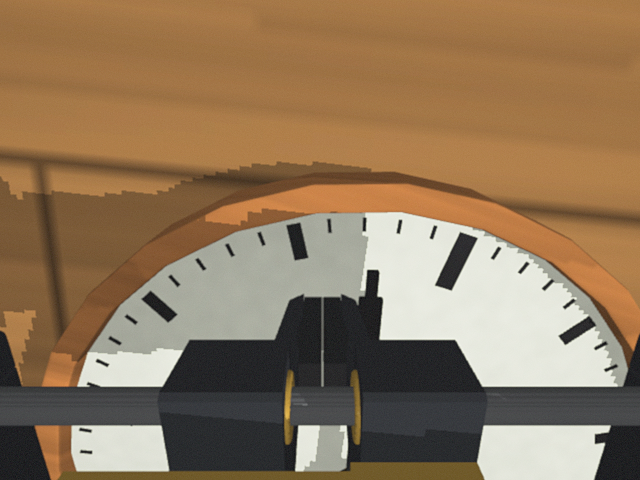

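The minute hand (column ~370) is now against the finger and moving with it, at almost no force. I'm continuing the arc.

```bash
python3 -m creep '0.67 5.36 0 0 0 3 0;0.67 5.36 0 0 0 3 0;0.67 5.36 0 0 0 3 0;0.67 5.36 0 0 0 3 0;0.67 5.36 0 0 0 3 0;0.67 5.36 0 0 0 3 0;0.67 5.36 0 0 0 3 0;0.67 5.36 0 0 0 3 0' | grep -E "ee_pos|force"; python3 -m creep '0.67 5.36 0 0 0 3 0;0.67 5.36 0 0 0 3 0;0.67 5.36 0 0 0 3 0;0.67 5.36 0 0 0 3 0;0.67 5.36 0 0 0 3 0;0.67 5.36 0 0 0 3 0;0.67 5.36 0 0 0 3 0;0.67 5.36 0 0 0 3 0' | grep -E "ee_pos|force"
python3 -c "
from h import *
rep()"
```

```text
ee_pos: [0.4707, 0.0787, 0.0273]
contact_force: [-0.9, -0.6, -0.5]
grip_force: 0.4
ee_pos: [0.4864, 0.1189, 0.0273]
contact_force: [-0.6, -1.0, -0.6]
grip_force: 0.4
p [ 1.01989719e+02 -1.55347824e+01  8.03964228e-02] z 0.02726724044662012 hand deg 137.89677298775646 q7 0.4708996150478159 F [-0.55851281 -0.98164031 -0.57871267]
```

```bash
for i in 1; do python3 -m creep '0.67 5.36 0 0 0 3 0;0.67 5.36 0 0 0 3 0;0.67 5.36 0 0 0 3 0;0.67 5.36 0 0 0 3 0;0.67 5.36 0 0 0 3 0;0.67 5.36 0 0 0 3 0;0.67 5.36 0 0 0 3 0;0.67 5.36 0 0 0 3 0' | grep -E "ee_pos|force";  python3 -m creep '0.67 5.36 0 0 0 3 0;0.67 5.36 0 0 0 3 0;0.67 5.36 0 0 0 3 0;0.67 5.36 0 0 0 3 0;0.67 5.36 0 0 0 3 0;0.67 5.36 0 0 0 3 0;0.67 5.36 0 0 0 3 0;0.67 5.36 0 0 0 3 0' | grep -E "ee_pos|force";  python3 -m creep '0.67 5.36 0 0 0 3 0;0.67 5.36 0 0 0 3 0;0.67 5.36 0 0 0 3 0;0.67 5.36 0 0 0 3 0;0.67 5.36 0 0 0 3 0;0.67 5.36 0 0 0 3 0;0 0 0 0 0 0 0;0 0 0 0 0 0 0' | grep -E "ee_pos|force"; done
python3 - <<'E'
from h import *
rep(); a=[]
for n in("top","scene"):
    d,T,s=grab(n); i=d["color"]; i=i[150:330,190:400] if n=="top" else i[150:310,240:430]
    a.append(cv2.resize(i,(400,360),interpolation=2))
d,T,s=grab("wrist"); a2=cv2.resize(d["color"],(320,240))
im=np.zeros((600,800,3),np.uint8); im[:360]=np.hstack(a); im[360:,:320]=a2; cv2.imwrite("pics/m4.png",im)
E
```

```text
ee_pos: [0.5172, 0.149, 0.0273]
contact_force: [-0.7, 0.7, 0.1]
grip_force: 0.4
ee_pos: [0.5573, 0.1637, 0.0272]
contact_force: [-0.7, -0.6, -0.2]
grip_force: 0.3
ee_pos: [0.5898, 0.1637, 0.0272]
contact_force: [0.7, -1.4, -0.1]
grip_force: 0.0
p [ 1.02064871e+02 -1.48404046e+01 -2.89729162e-02] z 0.027193348555740984 hand deg 72.08026026496056 q7 -0.22317006796458724 F [ 0.71192168 -1.37706555 -0.14491305]
```

View pics/m4.png

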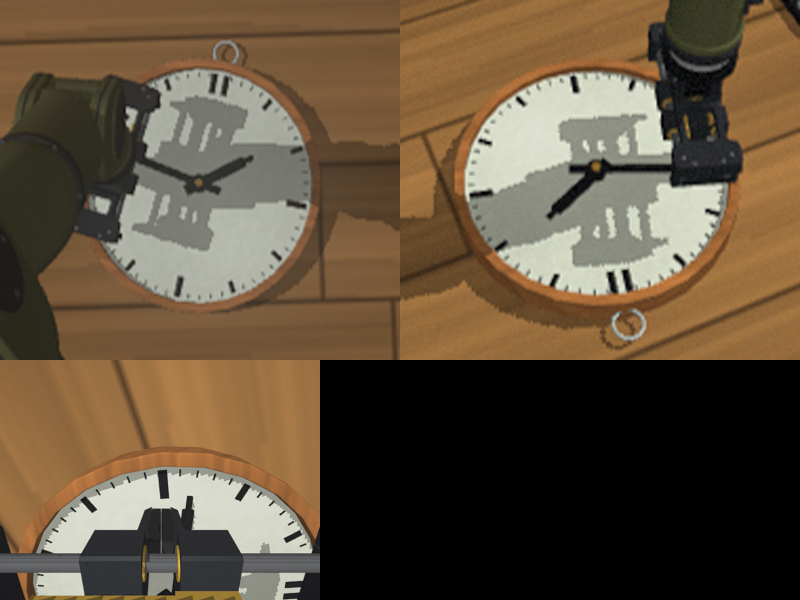

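The top and scene crops show the hand just short of the 9–10 region with the finger behind it, and the clock and ring unmoved. Next I'll measure the hand's angle on its visible inner part.

```bash
cat >> h.py <<'E'
def minang(e,w=8,r0=.032,r1=.07,c=None):
    for n in("top","scene"):
        d,T,s=grab(n)
        cc=np.array([.57356,.06132]) if n=="top" else np.array([.57127,.06298])
        # hub (brass cap) refines the axis, top about z=.037
        hsv=cv2.cvtColor(d["color"],cv2.COLOR_BGR2HSV); v,u=np.nonzero((hsv[...,1]>120)&(hsv[...,2]>110))
        q=cast(np.c_[u,v],d,T,.037); q=q[np.hypot(*(q-cc).T)<.009]
        hub=q.mean(0) if len(q)>2 else cc
        p,a=dark(d,T,.035,hub,r0,r1); k=np.abs(np.degrees(a)-e)<w
        x=p[k]; U,S,V=np.linalg.svd(x-x.mean(0)); v=V[0]*np.sign(V[0]@x.mean(0))
        print(n,len(q),hub,k.sum(),"ray",np.degrees(np.arctan2(*x.mean(0)[::-1])),"line",np.degrees(np.arctan2(v[1],v[0])))
E
python3 -c "
from h import *
minang(70,12)"
```

```text
top 6 [0.57287584 0.06240775] 47 ray 67.7899936107407 line 67.60806820189877
scene 9 [0.57104314 0.06314794] 48 ray 66.77442809443849 line 67.05571242750337
```

```bash
python3 -m creep '0.37 2.67 0 0 0 1.5 0;0.37 2.67 0 0 0 1.5 0;0.37 2.67 0 0 0 1.5 0;0.37 2.67 0 0 0 1.5 0;0.37 2.67 0 0 0 1.5 0;0.37 2.67 0 0 0 1.5 0;0.37 2.67 0 0 0 1.5 0;0 0 0 0 0 0 0'
python3 -c "
from h import *
rep();minang(58,12)"
```

```text
clock: 9.5
ee_pos: [0.6088, 0.1589, 0.0273]
tcp_rot: [0.0, 0.86, 0.51, 0.0]
contact_force: [0.5, -0.4, 0.0]
width: 0.008
grip_force: 0.0
p [ 1.02391541e+02 -1.46229952e+01  4.94658547e-03] z 0.02731967319201015 hand deg 61.33567465506363 q7 -0.3473004181103147 F [ 0.46014369 -0.38130345  0.01060605]
top 6 [0.57287584 0.06240775] 48 ray 57.48539597436004 line 56.88460027075865
scene 9 [0.57173639 0.06312208] 49 ray 56.13372028729872 line 57.46816629073289
```

```bash
python3 -m creep '0.2 1.34 0 0 0 0.75 0;0.2 1.34 0 0 0 0.75 0;0.2 1.34 0 0 0 0.75 0;0.2 1.34 0 0 0 0.75 0;0.2 1.34 0 0 0 0.75 0;0.2 1.34 0 0 0 0.75 0;0.2 1.34 0 0 0 0.75 0;0.2 1.34 0 0 0 0.75 0'|tail -1; python3 -m creep '0.2 1.34 0 0 0 0.75 0;0.2 1.34 0 0 0 0.75 0;0 0 0 0 0 0 0;0 0 0 0 0 0 0'|grep contact
python3 -c "
from h import *
rep();minang(49,10)"
```

```text
grip_force: 0.3
contact_force: [0.2, 1.0, 0.1]
p [ 1.02474252e+02 -1.49549086e+01  1.37561809e-02] z 0.027332389614177437 hand deg 53.94557914009997 q7 -0.43470660227943925 F [0.19226664 1.00302937 0.10846839]
top 11 [0.5727008 0.0628995] 47 ray 49.41149800856362 line 50.04617523363934
scene 14 [0.57030387 0.06313553] 61 ray 48.830104011670315 line 55.0606973783428
```

```bash
python3 -m creep '0.2 1.34 0 0 0 0.75 0;0.2 1.34 0 0 0 0.75 0;0 0 0 0 0 0 0;0 0 0 0 0 0 0;0 -5 0 0 0 0 0;0 -10 0 0 0 0 0;0 0 -15 0 0 0 0;0 0 -40 0 0 0 0'|grep contact; python3 -m creep '0 0 -40 0 0 0 0;0 0 -40 0 0 0 0;27 -20 0 0 0 0 0;27 -20 0 0 0 0 0;27 -20 0 0 0 0 0;27 -20 0 0 0 0 0;27 -20 0 0 0 0 0;27 -20 0 0 0 0 0'
cat > m.py <<'E'
from h import *
from sys import argv
rep()
for n in("top","scene"):
    d,T,s=grab(n); cv2.imwrite(f"pics/{n}{argv[1]}.png",d["color"]); b=clock(d,T); c=b[:2]
    p,a=dark(d,T,.02,c,.120,.147); a=a[np.abs(np.degrees(a)-47)>7]
    ph=np.degrees(np.angle(np.exp(12j*a).mean()))/12
    for r0,r1 in((.085,.112),(.035,.112)):
        p,a=dark(d,T,.035,c,r0,r1); a=a[np.abs(np.degrees(a)-47)<10]
        print(n,b,"12:",ph,"min",np.degrees(a.mean()),len(a),"short by",np.degrees(a.mean())-ph-60)
E
python3 m.py 5
```

```text
contact_force: [0.5, 0.2, 0.1]
clock: 12.03
ee_pos: [0.6137, 0.3654, 0.1638]
tcp_rot: [-0.0, 0.897, 0.442, 0.0]
contact_force: [0.1, 0.3, 0.4]
width: 0.002
grip_force: 0.0
p [ 2.65744506e+02 -1.52046973e+02  2.05260484e-01] z 0.16377234227328777 hand deg 52.48457716994786 q7 -0.8546460813155814 F [0.05728945 0.34892024 0.37559715]
top [0.57355994 0.06131545 0.14913708] 12: -12.937093925722813 min 49.28683286771857 32 short by 2.223926793441386
top [0.57355994 0.06131545 0.14913708] 12: -12.937093925722813 min 49.69168147851223 94 short by 2.628775404235043
scene [0.57141754 0.06304589 0.14666602] 12: -12.95008083191709 min 48.06139295259413 36 short by 1.0114737845112245
scene [0.57141754 0.06304589 0.14666602] 12: -12.95008083191709 min 47.68852352435505 102 short by 0.6386043562721397
```

Run:
```python
from h import *
for n in("top5","scene5"):
    d=imaging.get_image(n[:-1]);T=d["cam_to_world"]; c=np.array([.572,.0625]); g=d["color"].max(2).astype(float)
    # sub-pixel: darkness-weighted line fit in world plane z=.035
    v,u=np.nonzero(g>=0); P=cast(np.c_[u,v],d,T,.035)-c; w=np.clip(110-g.ravel(),0,70)
    th=np.arctan2(P[:,1],P[:,0]); r=np.hypot(*P.T); t=np.radians(48)
    for it in range(4):
        e=np.array([np.cos(t),np.sin(t)]); f=np.array([-e[1],e[0]])
        l=P@e; o=P@f; k=(l>.03)&(l<.12)&(np.abs(o-(0 if it==0 else o0))<.009)
        A=np.polyfit(l[k],o[k],1,w=np.sqrt(w[k])); o0=A[1]; t+=np.arctan(A[0])
    # brass hub relative to line
    h=cv2.cvtColor(d["color"],cv2.COLOR_BGR2HSV); vv,uu=np.nonzero((h[...,1]>110)&(h[...,2]>90)); q=cast(np.c_[uu,vv],d,T,.037)-c; q=q[np.hypot(*q.T)<.009]
    print(n,np.degrees(t),"line offset mm",o0*1e3,"hub",len(q),q.mean(0)*1e3, "hub offset",q.mean(0)@f*1e3)
    i=d["color"]; i=i[150:330,190:400] if n[0]=="t" else i[150:310,240:430]
    cv2.imwrite(f"pics/c{n}.png",cv2.resize(i,(700,600),interpolation=2))
```

```text
top5 48.52369516525271 line offset mm -0.49181200688586385 hub 9 [ 1.27247478 -0.78874699] hub offset -1.4757711198486216
scene5 48.617961847386155 line offset mm -0.5664609930119335 hub 14 [-0.8685756   0.44612544] hub offset 0.9466313750231738
```

View pics/ctop5.png

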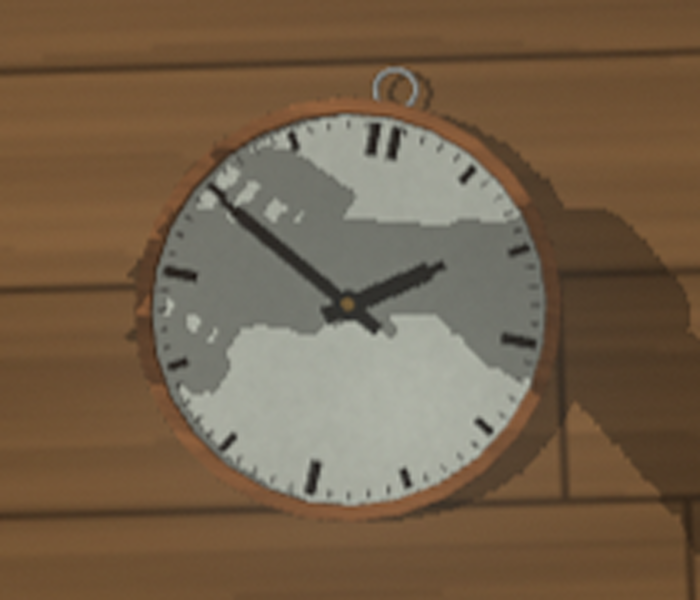

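The hand lies over the 10 mark. Both views' line fits give 48.55° against a target of 47.1°, so it is 1.5° short. I'll retrace the path and nudge it by that much.

```bash
python3 -m creep '-27 20 0 0 0 0 0;-27 20 0 0 0 0 0;-27 20 0 0 0 0 0;-27 20 0 0 0 0 0;-27 20 0 0 0 0 0;-27 20 0 0 0 0 0;0 0 0 0 0 0 0;0 0 0 0 0 0 0' | grep ee_; python3 -m creep '0 0 40 0 0 0 0;0 0 40 0 0 0 0;0 0 40 0 0 0 0;0 0 7 0 0 0 0;0 0 8 0 0 0 0;0 0 0 0 0 0 0;0 0 0 0 0 0 0'; python3 -c "
from h import *
rep()"
```

```text
ee_pos: [0.611, 0.1565, 0.1637]
clock: 13.48
ee_pos: [0.6124, 0.1619, 0.0292]
tcp_rot: [0.0, 0.897, 0.442, 0.001]
contact_force: [-0.1, -0.3, 0.5]
width: 0.002
grip_force: 0.0
p [103.54811446 -29.23774249   0.17145485] z 0.02922920711193264 hand deg 52.46507673420077 q7 -0.45261620098017397 F [-0.08207669 -0.28745999  0.46459986]
```

```bash
python3 -m creep '0 4 1.5 0 0 0 0;0 4 0 0 0 0 0;0 3 0 0 0 0 0;0 2 0 0 0 0 0;0 1.2 0 0 0 0 0;0 0 0 0 0 0 0' >/dev/null; python3 -c "
from h import *
rep()"; python3 -m creep '0.1 0.67 0 0 0 0.375 0;0.1 0.67 0 0 0 0.375 0;0.1 0.67 0 0 0 0.375 0;0.1 0.67 0 0 0 0.375 0;0 0 0 0 0 0 0;0 0 0 0 0 0 0' |grep cont; python3 -c "
from h import *
rep()"
```

```text
p [ 1.02404185e+02 -1.55739061e+01  2.98915049e-02] z 0.026088409322415226 hand deg 52.42477266807672 q7 -0.44640758788716584 F [ 0.25073304  0.37558845 -0.28343093]
contact_force: [-0.6, -0.1, 0.1]
p [ 1.02449592e+02 -1.61537176e+01 -1.86223555e-03] z 0.02576862564899151 hand deg 50.95799006710313 q7 -0.4643234586044486 F [-0.61966393 -0.12595536  0.10000935]
```

```bash
python3 -m creep '0 0.6 0 0 0 0 0;0 0.6 0 0 0 0 0;0 0 0 0 0 0 0;0 0 0 0 0 0 0;0 -5 0 0 0 0 0;0 -10 0 0 0 0 0;0 0 -15 0 0 0 0;0 0 -40 0 0 0 0'|grep cont; python3 -m creep '0 0 -40 0 0 0 0;0 0 -40 0 0 0 0;27 -20 0 0 0 0 0;27 -20 0 0 0 0 0;27 -20 0 0 0 0 0;27 -20 0 0 0 0 0;27 -20 0 0 0 0 0;27 -20 0 0 0 0 0'|grep ee_
cat > l.py <<'E'
from h import *
for n in("top","scene"):
    d=imaging.get_image(n);T=d["cam_to_world"]; c=np.array([.572,.0625]); g=d["color"].max(2).astype(float)
    v,u=np.nonzero(g>=0); P=cast(np.c_[u,v],d,T,.035)-c; w=np.clip(110-g.ravel(),0,70); t=np.radians(47)
    for it in range(4):
        e=np.array([np.cos(t),np.sin(t)]); f=np.array([-e[1],e[0]])
        l=P@e; o=P@f; k=(l>.03)&(l<.12)&(np.abs(o-(0 if it==0 else o0))<.009)
        A=np.polyfit(l[k],o[k],1,w=np.sqrt(w[k])); o0=A[1]; t+=np.arctan(A[0])
    print(n,np.degrees(t),"line offset mm",o0*1e3)
E
python3 l.py; python3 m.py 6
```

```text
contact_force: [0.0, 1.0, -0.5]
ee_pos: [0.622, 0.3639, 0.1623]
top 46.930477442477404 line offset mm -0.6866869296540824
scene 46.814138132546816 line offset mm -0.4926721040086578
p [ 272.03872589 -154.97157359    2.03928439] z 0.16114277194806126 hand deg 51.58079336354964 q7 -0.8686429724835645 F [-1.02973976  0.20659982 -0.62294395]
top [0.57271039 0.06217221 0.14811505] 12: -12.866895283658884 min 46.79815531443426 32 short by -0.3349494019068544
top [0.57271039 0.06217221 0.14811505] 12: -12.866895283658884 min 46.80128819399061 93 short by -0.3318165223505076
scene [0.57181317 0.06277501 0.14683926] 12: -12.973470775092217 min 46.590314097562256 37 short by -0.4362151273455268
scene [0.57181317 0.06277501 0.14683926] 12: -12.973470775092217 min 46.35875871565963 102 short by -0.6677705092481503
```

```bash
python3 -m creep '0 0 -30 0 0 0 0;0 0 0 0 0 0 0;0 0 0 0 0 0 0;0 0 0 0 0 0 0'; python3 -c "
from cell import ctrl
print(ctrl.finish_job())"
```

```text
clock: 16.35
ee_pos: [0.6229, 0.3602, 0.1914]
tcp_rot: [0.0, 0.903, 0.429, 0.0]
contact_force: [-0.5, 0.7, 0.2]
width: 0.003
grip_force: 0.0
the job is handed in; nothing more can be done
None
```

The clock is set to ten to two, with the minute hand within about half a degree of the 10 mark by my camera measurements; the clock did not move, the gripper ended clear, and the job is handed in at 16.35 s.

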